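Check a shoe last for length on the bench gauge and crate it

ROBOT

A 7-joint arm with a two-finger parallel gripper is mounted at the origin on the work surface. World frame = base frame: x ahead of the robot, y to its left, z up, the work surface at z = 0. Lengths are in m, angles in rad, forces in N, time in s.
With the tool pointing down it reaches from about 0.425 to 0.875 m from the base axis. Payload 8.4 kg.
Tool frame: the origin (TCP) lies where the fingers leave the gripper's body, on its centre line; the fingertips stand 73 mm ahead of it and the grasp point (between the pads) lies 54 mm ahead of it; z points along the fingers, y is the direction in which the jaws open and shut (so a half turn about z gives the same grasp; the last joint's range is limited). The gripper opens to 85 mm and grips with 20 to 120 N. Pads are 22 mm wide; open, the fingers measure 114 mm over their backs; the gripper's body (76 mm by 85 mm) begins 54 mm behind the grasp point. The pads swing forward as they close: fully open they stand 13 mm farther back than shut.
Start: joints at [1.053, 0.333, 0.04, 1.465, -0.013, 1.343, -0.059], TCP at [0.264, -0.594, 0.304] pointing down, gripper open.
Joint ranges: [-2.58, 2.58], [-0.38, 2.09], [-1.3, 1.39], [0.25, 2.4], [-1.5, 4.64], [0.08, 2.09], [-2.65, 2.65]. Speed limits (rad/s): [2.22, 2.22, 2.79, 2.79, 3.14, 3.14, 3.14].

INTERFACE

Orientations are given as a 3x3 rotation matrix whose columns are the frame's x, y, z axes.
In Python, from workcell import arm gives the robot as it stands. The module is installed in compiled form; this text tells all that it offers.
- The arm moves only by the tool arm_command, never from a script. Its argument "deltas" is a list of rows, each a list of 6 numbers: the shift along the world's x, y, z in units of 25 mm (1.0 is 25 mm), then the turn, a rotation vector about the world's x, y, z in degrees. A call has 1 to 12 rows; each row shifts and turns the commanded pose from where the row before left it; what a row does not reach is not made up. A row lasts 1/12 s, in which the tool goes at most 41.7 mm and 7.16 degrees, less where a joint would pass 70% of its speed; a pose out of reach is approached as far as the arm can. A call is refused whole if a number of a shift passes 1 or a number of a turn 7.16, either way. A call with a gripper value outside its range is refused whole. "jaw" is the finger opening in mm, from 0 to 85.4, set as the call begins (left out, the last holds). The fingers move at their own pace and stop on an object; the grip force is fixed at half the most. Time passes only in rows, so rows that do not move let the fingers close. It gives the time, the measured TCP pose, the force and the opening at its end, in the units of the state.
- arm.observe(): the state, without advancing time (a new reading comes with each control period).
- arm.snapshot(name): name is "side" or "top" or "wrist"; returns the picture (400x640x3 uint8, red, green, blue); there is no depth.
- arm.calibration(name): a dict with "vertical_fov" (degrees; the focal length in pixels is half the picture's height over the tangent of half this angle, whatever the lens; pixels are square), "cx", "cy" (the principal point, pixels), "pose" (4x4, takes a point from camera to world coordinates); the wrist camera has in their place "T_tool_cam" (4x4, takes a point from camera to tool coordinates, whose origin is the TCP and whose axes are the flange's). Camera axes: x right, y down, z forward; pixel columns grow to the right and rows downward; lengths in m; the calibration is good to about 2 mm. The wrist camera is an equidistant fisheye: a pixel r from the principal point sees the ray r / f radians off the axis. A picture is of the moment at which its call begins: read the wrist's pose just before it. calibration takes no time and is no camera call.
- arm.finish_job(): hands the job in, once; it reports no verdict.
Trained networks look in the newest picture that a camera, given by its name, has taken for a name from the list of things; names that differ only in an ending like _2 or _b are one class to them, and where a whole thing is asked for, a point or a joint stands for the part that bears it (a point fixed in the world has none). Each returns a list of dicts, best first, with "confidence" (0 to 1); they miss things now and then, are a little off and sometimes report something else, mostly with a low value. They report only what shows in the picture. A call takes as long as a camera call. They do not tell look-alikes from the thing itself.
- arm.trace(camera, label): "region" (400x640 bool, what is visible of it) and "uv" ([column, row] in pixels, amid what is visible of it).
- arm.pinpoint(camera, label): "uv" ([column, row] in pixels: a listed point, or the origin of a listed thing).
The state is a dict: "t": time; "qpos": joint angles; "qd": joint speeds; "joint_efforts": joint torques, N m; "ee_pos": TCP position; "eef_rot": TCP orientation; "ft_force": force on the tool from outside, world axes, zero at the start; "torque": the same for the moment, N m; "gripper_width": finger opening in m.
Only numpy, scipy, OpenCV 4.12 (cv2) and the standard library are available. Lean on these libraries where they do the work, as an engineer would, in place of code of your own. Each camera call takes 0.05 s, during which the arm holds its last target. There are 200 camera calls.

TASK

Check the length of the green shoe last lying on the sloping bench gauge: slide the jaw by its red handle until it presses the last lightly against the spring anvil and the dial needle stays on the green arc for about a second, never letting it reach the red. Then slide the jaw back to its fully open end and set the last gently, sole down, on the cork pad in the free cell of the crate, lengthwise in the cell. Leave the other lasts and the things on the bench where they are.

Things in the scene. Friction and masses are not known exactly. Their poses are not given: they have to be found in the camera images.
- last: Green hard-plastic shoe last, 180 mm long, 62 wide, 96 high, about 0.36 kg. Origin: middle of its flat sole; x to the toe (tip at +90 mm, heel at -90 mm), z up out of the sole. At the start it lies sole down on the gauge's sloping bed, toe towards the jaw, its lower side at the fence, heel 8 to 45 mm from the anvil. Below z=42 mm it is wider than its upper block
- last_grip (a point): Good grip point in the green last's upper block, at x=-30, z=68 mm of last, same axes. The block has flat parallel sides 40 mm apart in y and spans x=-72 to +8 mm, z=42 to 88 mm; a steel stub 8 mm high stands on top of it
- gauge: Bench length gauge, fixed, base 190 x 490 mm. Origin: centre of its underside; x up the slope (away from the robot at yaw 0), y along the bed from jaw to anvil, z up. The bed, 135 x 420 mm, rises to +x at 30 degrees; its middle is at z=75 mm, its normal is (-0.5, 0, 0.866). A fence 15 mm high runs along the lower side, 32.5 mm down the slope from the bed's middle line
- light_bar (a point): Middle of the LED light bar, 26 x 26 x 330 mm along the gauge's y, above the upper side of the bed (centre at gauge x=46, y=85, z=265 mm), carried by one 22 mm post at gauge x=46, y=+232 mm. A gripper held upright over the last and closing across it strikes the bar; one held square to the bed (tilted 30 degrees) clears it
- anvil_face (a point): Centre of the face of the spring anvil, a steel disc 32 mm across, on the bed's middle line, 22 mm off the bed, at gauge y=+125 mm when free. It yields to +y by up to 15 mm, on a spring: about 1 N to start, 2.5 N at mid green, 4 N at the red. The last's heel presses on it
- dial (a point): Centre of the level round dial, 96 mm across, face up, its face at gauge z=140 mm, at gauge x=-24, y=+192 mm; white with a green arc and a red arc
- needle (a joint): Dial needle angle in rad, driven by the anvil: 0.12 rad per mm of anvil travel. 0 = no contact (points to -x of the gauge, black mark), growing clockwise from above; green arc 0.5 to 1.1, red arc from 1.4, stop at 1.8
- jaw (a joint): Position of the sliding jaw in m: 0 = fully open (stop), growing as it closes along the gauge's +y, up to 0.100. Its face is at gauge y = -130 mm + this value. It stays where it is left and drags with about 4 N. Jaw block: 64 mm wide, 45 mm long behind the face, 42 mm high off the bed. The needle starts to move at a reading of about 0.075
- jaw_handle (a point): Grip point on the axis of the jaw's red round handle, 76 mm off the bed. The handle is 26 mm in diameter, stands square to the bed on the jaw block, spans 42 to 102 mm off the bed, 22.5 mm behind the jaw's face. Site axes: x up the slope, y along the bed towards the anvil, z square to the bed
- crate: Open plywood crate, fixed, 226 x 304 x 50 mm, walls, floor and dividers 8 mm. Origin: centre of its underside; z up. Three cells side by side along y, centres at y=-98.7, 0, +98.7 mm, each 210 mm (x) by about 91 mm (y) inside
- pad: Cork pad, 190 x 76 x 3 mm, fixed on the floor of the free cell and centred in it: it marks the free cell. Origin: centre of its underside (its top is 3 mm above); x along the cell's length, as the crate's x
- last_yellow: Yellow last of the same shape and size, standing in another cell of the crate, lengthwise; leave it. Origin as last
- last_orange: Orange last of the same shape and size, standing in another cell of the crate, lengthwise; leave it. Origin as last
- hammer: Hammer, 240 mm, lying on the table; leave it
- tin: Round tin, 80 mm across, 110 mm high, standing; leave it
- jar: Jar, 64 mm across, 85 mm high, standing; leave it
- brush: Brush, 160 mm, lying; leave it
- screwdriver: Screwdriver, 190 mm, lying; leave it
Mind the look-alikes: they are no part of the job. Several things have the shape of the last; the one meant has the colours described above.

How it is judged:
On the way:
1. the jaw presses the last against the anvil with the needle on the green arc (0.5 to 1.1 rad), for half a second (value of joint needle between 0.5 and 1.1 rad and contact force between jaw and last above 0.3 N), for 0.5 s.
At the end, for the whole second after the job is handed in: Green last at rest, sole down on the cork pad in the free cell: within 25 mm of its centre, sole within 5 mm of its top, upright within 0.1 rad, lengthwise within 0.25 rad either way round; jaw within 15 mm of its open stop; needle below 0.15 rad (horizontal distance between last and pad below 0.025 m and z of last in the frame of pad below 0.008 m and angle between last's own z axis and vertical below 0.1 rad and angle between the x axis of last and the x axis of pad, either way round below 0.25 rad and linear speed of last below 0.02 m/s and value of joint jaw below 0.015 m and value of joint needle below 0.15 rad); the robot touches nothing.
It fails at once if the needle reaches the red arc (1.4 rad) (value of joint needle above 1.4 rad).
It fails at once if the green last is dropped (falls free by more than about 25 mm) (linear speed of last above 0.7 m/s and contact force between the fingers and last below 0.1 N).
It fails at once if another last is moved by more than 20 mm (distance of any of last_yellow, last_orange from where it was at the start of the episode above 0.02 m).
It fails at once if a bystander on the bench is moved by more than 30 mm (distance of any of hammer, tin, jar, brush, screwdriver from where it was at the start of the episode above 0.03 m).
It also fails if it takes over 70 s, if anything falls off the work surface, if the arm or the gripper's body presses on something with over 40 N, if the wrist force passes 120 N, or if a joint passes its speed limit or range.

## Working session

There is one attempt and no reset: what is moved stays moved. The work goes in short steps, Python scripts to look and compute and a tool call to move; the robot and the scene stay as the last step left them, time stands still between calls to the robot, and variables do not carry over. Pictures are saved under pics/ and viewed, about 8 in all and at most 12, crops included, and the job is handed in when it is done.

Besides the shell and the picture viewer there is one more tool, called after "Request:" in YAML: its name, and indented under it one key for each argument. arm_command: Moves the arm, as the interface text tells. Its arguments: {"type":"object","properties":{"deltas":{"type":"array"},"jaw":{"type":"number"}},"required":["deltas"]}

```bash
mkdir -p pics; cat > h.py <<'E'
import numpy as np, cv2
from workcell import arm
def save(n,f):
    im=arm.snapshot(n); cv2.imwrite('pics/'+f,im[:,:,::-1]); return im
def ray(cam,uv,st=None):
    c=arm.calibration(cam); f=200/np.tan(np.radians(c['vertical_fov'])/2)
    d=np.array([uv[0]-c['cx'],uv[1]-c['cy']])/f
    if cam=='wrist':
        th=np.linalg.norm(d); v=np.r_[d/max(th,1e-9)*np.sin(th),np.cos(th)]
        T=np.eye(4);T[:3,:3]=st['eef_rot'];T[:3,3]=st['ee_pos'];T=T@np.array(c['T_tool_cam'])
    else: v=np.r_[d,1];T=np.array(c['pose'])
    v=T[:3,:3]@v; return T[:3,3],v/np.linalg.norm(v)
def atz(cam,uv,z,st=None):
    o,d=ray(cam,uv,st); return o+d*(z-o[2])/d[2]
def proj(cam,p):
    c=arm.calibration(cam); f=200/np.tan(np.radians(c['vertical_fov'])/2)
    T=np.linalg.inv(np.array(c['pose'])); q=T[:3,:3]@p+T[:3,3]; return np.array([c['cx']+f*q[0]/q[2],c['cy']+f*q[1]/q[2]])
def tri(rs):
    A=np.zeros((3,3));b=np.zeros(3)
    for o,d in rs:
        M=np.eye(3)-np.outer(d,d);A+=M;b+=M@o
    p=np.linalg.solve(A,b); return p,[np.linalg.norm((np.eye(3)-np.outer(d,d))@(p-o)) for o,d in rs]
E
python3 - <<'E'
from h import *
np.set_printoptions(precision=3,suppress=True)
a=save('top','top.png');b=save('side','side.png')
cv2.imwrite('pics/both.png',np.vstack([a,b])[:,:,::-1][:, :])
for n in ['top','side']:
    c=arm.calibration(n);print(n,c['vertical_fov'],np.array(c['pose']))
    for l in ['last','last_grip','gauge','light_bar','anvil_face','dial','jaw_handle','crate','pad','last_yellow','last_orange']:
        print(n,l,[(np.round(r['uv'],1).tolist(),round(r['confidence'],2)) for r in arm.pinpoint(n,l)[:3]])
s=arm.observe();print(s['t'],s['ee_pos'],s['eef_rot'],s['ft_force'])
E
```

```text
top 44.2051440989962 [[ 0.037 -0.978  0.207  0.27 ]
 [-0.999 -0.036  0.006  0.041]
 [ 0.001 -0.207 -0.978  1.442]
 [ 0.     0.     0.     1.   ]]
top last [([194.8, 274.1], 0.8), ([238.6, 183.6], 0.6), ([352.8, 269.1], 0.51)]
top last_grip [([220.0, 188.3], 0.93), ([170.0, 284.5], 0.7), ([362.0, 149.9], 0.59)]
top gauge [([247.2, 187.1], 0.57)]
top light_bar [([202.8, 144.2], 0.64)]
top anvil_face [([359.3, 152.0], 0.64), ([196.1, 176.4], 0.52), ([249.1, 280.9], 0.18)]
top dial [([420.5, 216.6], 0.27)]
top jaw_handle [([290.1, 199.7], 0.79)]
top crate [([419.2, 217.5], 0.61)]
top pad [([389.9, 209.8], 0.79), ([453.5, 226.4], 0.7)]
top last_yellow [([453.1, 223.4], 0.57)]
top last_orange [([424.2, 216.1], 0.63), ([452.3, 224.2], 0.59)]
side 56.83749345765015 [[-0.94  -0.237  0.244  0.269]
 [-0.34   0.632 -0.697  0.798]
 [ 0.011 -0.738 -0.675  0.919]
 [ 0.     0.     0.     1.   ]]
side last [([259.9, 280.8], 0.92), ([335.4, 359.3], 0.75), ([365.3, 235.8], 0.53)]
side last_grip [([337.5, 390.9], 0.96), ([260.4, 281.7], 0.95), ([260.4, 284.7], 0.33)]
side gauge [([269.2, 293.6], 0.79)]
side light_bar [([217.4, 245.9], 0.86)]
side anvil_face [([239.6, 309.3], 0.51)]
side dial [([228.5, 324.7], 0.98)]
side jaw_handle [([301.6, 230.9], 0.96), ([269.5, 206.0], 0.6), ([345.3, 188.2], 0.55)]
side crate [([342.4, 188.7], 0.85)]
side pad [([329.3, 201.8], 0.67), ([369.8, 234.8], 0.42)]
side last_yellow [([355.7, 172.2], 0.95)]
side last_orange [([344.8, 187.7], 0.59)]
1.2 [ 0.264 -0.594  0.304] [[ 0.914  0.407  0.   ]
 [ 0.407 -0.914  0.   ]
 [ 0.    -0.    -1.   ]] [ 0.059 -0.205  0.012]
```

View pics/top.png

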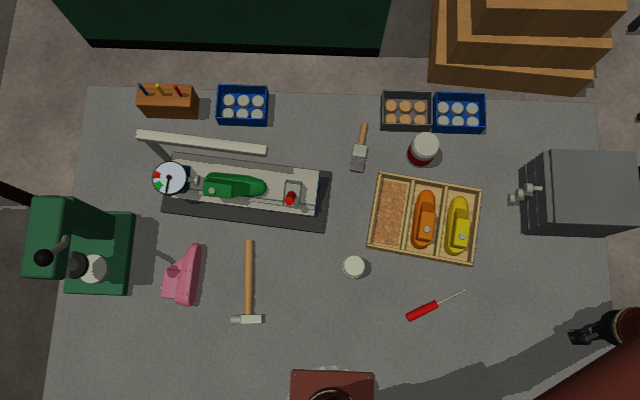

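View pics/side.png

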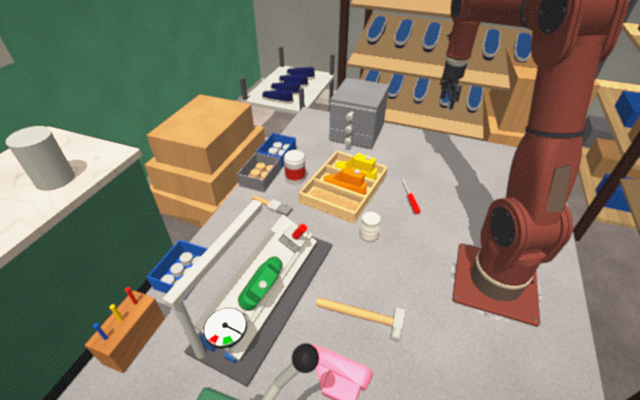

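```bash
cat > fit.py <<'E'
from h import *
from scipy.optimize import least_squares
np.set_printoptions(precision=4,suppress=True)
def Rz(a): return np.array([[np.cos(a),-np.sin(a),0],[np.sin(a),np.cos(a),0],[0,0,1]])
def gp(g,p): return np.r_[g[0],g[1],0]+Rz(g[2])@np.asarray(p)
n=np.array([-.5,0,.866]);u=np.array([.866,0,.5]);yy=np.array([0,1.,0]);mid=np.array([0,0,.075])
dial=np.array([-.024,.192,.140]);bar=np.array([.046,.085,.265])
def handle(j): return mid+n*.076+yy*(-.13+j-.0225)
E
python3 - <<'E'
from fit import *
obs=[('side',dial,(226.5,326)),('top',dial,(170.5,178.5)),('side',bar,(217.4,245.9)),('top',bar,(202.8,144.2)),('side','h',(301.3,231)),('top','h',(290.3,198))]
def res(v):
    return np.concatenate([proj(c,gp(v,handle(v[3]) if isinstance(p,str) else p))-uv for c,p,uv in obs])
r=least_squares(res,[.7,.25,-.1,0],loss='soft_l1');print(r.x,res(r.x).reshape(-1,2))
g=r.x
# crate corners top rim
cs=[(377,173),(481,188),(474,265),(367,249)]
P=np.array([atz('top',c,.05) for c in cs]);print(P)
print('pad tri',tri([ray('top',(389.9,209.8)),ray('side',(329.3,201.8))]))
e=[np.linalg.norm(P[i]-P[(i+1)%4]) for i in range(4)];print(e,P.mean(0))
print('last grip tri',tri([ray('top',(220,188.3)),ray('side',(260.4,283))]))
a=cv2.imread('pics/top.png')[120:280,140:340];b=cv2.imread('pics/side.png')[190:370,170:330]
cv2.imwrite('pics/crop.png',np.hstack([cv2.resize(a,(500,400),interpolation=3),cv2.resize(b,(300,400),interpolation=3)]))
E
```

```text
[ 0.6225  0.2689 -0.0918  0.0103] [[-0.5526 -1.2533]
 [-0.4778  0.1714]
 [ 2.3876  0.4795]
 [-0.3039 -0.2409]
 [-1.6116 -0.9575]
 [-0.1391  0.8445]]
[[ 0.68   -0.1138  0.05  ]
 [ 0.6459 -0.4177  0.05  ]
 [ 0.4204 -0.391   0.05  ]
 [ 0.4546 -0.0883  0.05  ]]
pad tri (array([ 0.5803, -0.1595,  0.0002]), [np.float64(0.001430528207705492), np.float64(0.0014305282077053181)])
[np.float64(0.30578695058164135), np.float64(0.22700413485773696), np.float64(0.3046596378283506), np.float64(0.2267978040040461)] [ 0.5502 -0.2527  0.05  ]
last grip tri (array([0.5981, 0.3262, 0.1289]), [np.float64(0.0011204240356848837), np.float64(0.0011204240356848573)])
```

View pics/crop.png

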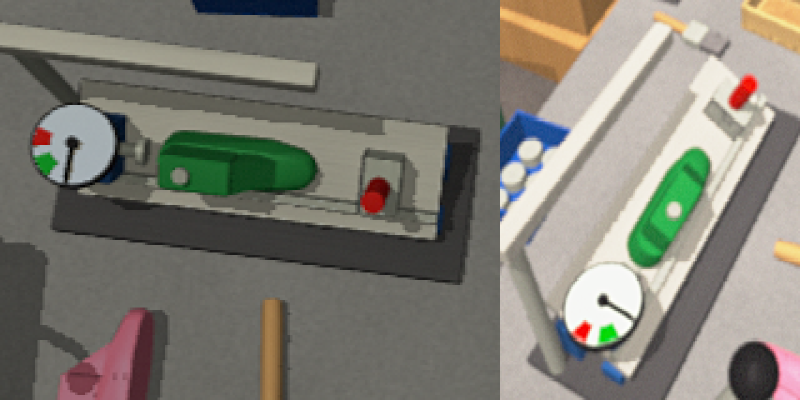

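Candidates: green last on the gauge at (235,186) top / (262,283) side. It is the only green one and it lies on the bed toe to the jaw, so it is the one meant. Pink at (182,275), orange at (424,216) and yellow at (458,225) are look-alikes. The free cell is the one at (390,210). The crop confirms this, with the needle at zero.

```bash
cat >> fit.py <<'E'
from scipy.spatial.transform import Rotation as Ro
def Rhandle(g): # tool y = -gauge y
    z=Rz(g[2])@(-n); y=-(Rz(g[2])@yy); return np.c_[np.cross(y,z),y,z]
def Rlast(g,s=1):
    z=Rz(g[2])@(-n); y=s*(Rz(g[2])@u); return np.c_[np.cross(y,z),y,z]
def plan(p,R,s=None):
    s=s or arm.observe(); d=(np.asarray(p)-s['ee_pos'])/.025; w=np.degrees(Ro.from_matrix(R@np.array(s['eef_rot']).T).as_rotvec())
    N=int(np.ceil(max(np.abs(d).max(),np.linalg.norm(d)*.025/.0417,np.linalg.norm(w)/7.16)))
    print('t',s['t'],'total',d.round(3),w.round(2),'N',N,'per row',(d/max(N,1)).round(4),(w/max(N,1)).round(3))
E
python3 - <<'E'
from fit import *
g=[.6225,.2689,-.0918]
H=gp(g,handle(0.0));print(H)
plan(H+Rz(g[2])@n*(.154+.03),Rhandle(g))
E
```

```text
[0.5707 0.1205 0.1408]
t 1.2 total [ 8.59  28.911 -0.15 ] [  4.93 -29.92 -28.58] N 29 per row [ 0.2962  0.9969 -0.0052] [ 0.17  -1.032 -0.985]
```

Request:
arm_command:
  deltas:
    - [0.26,0.876,0,0.15,-0.907,-0.866]
    - [0.26,0.876,0,0.15,-0.907,-0.866]
    - [0.26,0.876,0,0.15,-0.907,-0.866]
    - [0.26,0.876,0,0.15,-0.907,-0.866]
    - [0.26,0.876,0,0.15,-0.907,-0.866]
    - [0.26,0.876,0,0.15,-0.907,-0.866]
    - [0.26,0.876,0,0.15,-0.907,-0.866]
    - [0.26,0.876,0,0.15,-0.907,-0.866]
    - [0.26,0.876,0,0.15,-0.907,-0.866]
    - [0.26,0.876,0,0.15,-0.907,-0.866]
    - [0.26,0.876,0,0.15,-0.907,-0.866]
  jaw: 70

```text
t: 2.12
ee_pos: [0.336, -0.3518, 0.304]
eef_rot: [[0.953, 0.246, 0.176], [0.247, -0.969, 0.014], [0.174, 0.03, -0.984]]
ft_force: [1.1, 0.3, 0.3]
gripper_width: 0.0698
```

Request:
arm_command:
  deltas:
    - [0.26,0.876,0,0.15,-0.907,-0.866]
    - [0.26,0.876,0,0.15,-0.907,-0.866]
    - [0.26,0.876,0,0.15,-0.907,-0.866]
    - [0.26,0.876,0,0.15,-0.907,-0.866]
    - [0.26,0.876,0,0.15,-0.907,-0.866]
    - [0.26,0.876,0,0.15,-0.907,-0.866]
    - [0.26,0.876,0,0.15,-0.907,-0.866]
    - [0.26,0.876,0,0.15,-0.907,-0.866]
    - [0.26,0.876,0,0.15,-0.907,-0.866]
    - [0.26,0.876,0,0.15,-0.907,-0.866]
    - [0.26,0.876,0,0.15,-0.907,-0.866]

```text
t: 3.03
ee_pos: [0.4074, -0.1109, 0.3041]
eef_rot: [[0.935, 0.077, 0.345], [0.082, -0.997, -0.002], [0.344, 0.03, -0.939]]
ft_force: [0.8, -0.3, 0.0]
gripper_width: 0.0695
```

Request:
arm_command:
  deltas:
    - [0.26,0.876,0,0.15,-0.907,-0.866]
    - [0.26,0.876,0,0.15,-0.907,-0.866]
    - [0.26,0.876,0,0.15,-0.907,-0.866]
    - [0.26,0.876,0,0.15,-0.907,-0.866]
    - [0.26,0.876,0,0.15,-0.907,-0.866]
    - [0.26,0.876,0,0.15,-0.907,-0.866]
    - [0.26,0.876,0,0.15,-0.907,-0.866]
    - [0.26,0.876,0,0.15,-0.907,-0.866]
    - [0.26,0.876,0,0.15,-0.907,-0.866]
    - [0.26,0.876,0,0.15,-0.907,-0.866]
    - [0.26,0.876,0,0.15,-0.907,-0.866]
    - [0,0,0,0,0,0]

```text
t: 4.03
ee_pos: [0.4791, 0.1338, 0.3047]
eef_rot: [[0.861, -0.087, 0.501], [-0.075, -0.996, -0.043], [0.503, -0.001, -0.864]]
ft_force: [-0.1, 0.4, 0.4]
gripper_width: 0.0698
```

```bash
python3 - <<'E'
from fit import *
s=arm.observe();print(s['t'],s['ee_pos'],np.array(s['eef_rot']),s['qpos'])
save('wrist','w1.png')
for l in ['jaw_handle','last_grip','last','anvil_face','dial','light_bar']:
    for r in arm.pinpoint('wrist',l)[:2]: print(l,np.round(r['uv'],1),round(r['confidence'],2))
print(arm.calibration('wrist'))
E
```

```text
4.0333 [0.4791 0.1338 0.3047] [[ 0.8612 -0.0868  0.5009]
 [-0.0753 -0.9962 -0.0431]
 [ 0.5027 -0.0006 -0.8644]] [ 0.6477 -0.341  -0.9522  2.1032 -0.094   0.753  -1.9506]
jaw_handle [313.7 198.9] 0.65
last_grip [129.2 195.3] 0.77
last [182.7 180.2] 0.61
anvil_face [ 99.  187.3] 0.56
anvil_face [316.2 199.3] 0.4
dial [ 44.7 184.3] 0.97
light_bar [42.8 64.9] 0.81
{'vertical_fov': 65.70646984690485, 'cx': 320.5205435174433, 'cy': 201.70732165076626, 'T_tool_cam': array([[-0.0007, -0.9541, -0.2996,  0.0773],
       [ 1.    , -0.0006, -0.0004,  0.001 ],
       [ 0.0002, -0.2996,  0.9541, -0.0689],
       [ 0.    ,  0.    ,  0.    ,  1.    ]])}
```

View pics/w1.png

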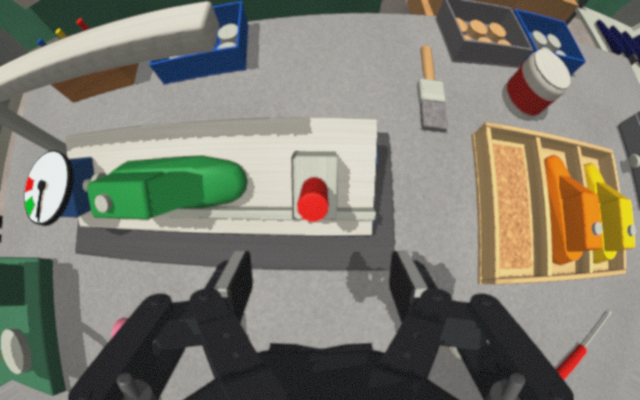

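```bash
cat >> fit.py <<'E'
def wproj(p,s):
    c=arm.calibration('wrist'); f=200/np.tan(np.radians(c['vertical_fov'])/2)
    T=np.eye(4);T[:3,:3]=s['eef_rot'];T[:3,3]=s['ee_pos'];T=np.linalg.inv(T@np.array(c['T_tool_cam']))
    q=T[:3,:3]@p+T[:3,3]; th=np.arctan2(np.hypot(*q[:2]),q[2]); k=f*th/np.hypot(*q[:2]); return np.array([c['cx']+k*q[0],c['cy']+k*q[1]])
E
python3 - <<'E'
from fit import *
s=arm.observe()
c1=mid+u*.0675-yy*.21;c2=mid-u*.0675-yy*.21
obs=[('side',dial,(226.5,326)),('top',dial,(170.5,178.5)),('side',bar,(217.4,245.9)),('top',bar,(202.8,144.2)),('side','h',(301.3,231)),('top','h',(290.3,198)),
('w','h',(313.7,198.9)),('w',c1,(377,120)),('w',c2,(374,235)),('w',dial,(45,186)),('w','l',(129.2,195.3)),('top','l',(220,188.3)),('side','l',(260.4,283))]
def pt(v,p):
    if isinstance(p,str): p=handle(v[3]) if p=='h' else mid-u*.0015+n*.068+yy*(v[4]+.03)
    return gp(v,p)
def res(v):
    return np.concatenate([(wproj(pt(v,p),s) if c=='w' else proj(c,pt(v,p)))-uv for c,p,uv in obs])
r=least_squares(res,[.62,.27,-.09,0,.02],loss='soft_l1');print(r.x);print(res(r.x).reshape(-1,2).round(1))
cr=np.array([.5502,-.2527]);
for q in [(-.105,-.1443),(.105,-.1443),(-.105,-.0533)]: pass
# pad corners in wrist: predicted vs image (pad cell)
for sx in(1,-1):
  for sy in(1,-1):
    p=np.r_[cr,0]+Rz(-.112)@np.array([sx*.113,sy*.152,.05]);print('crate corner pred',wproj(p,s))
plan(gp(r.x,handle(r.x[3]))+Rz(r.x[2])@n*.054,Rhandle(r.x))
E
```

```text
[ 0.6247  0.2641 -0.1028  0.0085  0.0248]
[[-1.1 -3.6]
 [ 1.4 -1.3]
 [ 2.5 -1.5]
 [ 2.  -1.3]
 [-1.  -2.4]
 [ 2.1  0.8]
 [-0.4 -0.1]
 [ 0.  -1.3]
 [-3.   0.4]
 [-2.1  0.4]
 [-6.   1.4]
 [ 1.   0.3]
 [ 2.  -1.7]]
crate corner pred [479.1245 123.822 ]
crate corner pred [609.07   144.9025]
crate corner pred [493.9704 290.7178]
crate corner pred [626.2932 270.3382]
t 4.3833 total [ 2.661 -0.019 -4.651] [-0.02  0.   -0.56] N 5 per row [ 0.5323 -0.0038 -0.9303] [-0.003  0.001 -0.111]
```

Request:
arm_command:
  deltas:
    - [0.3,0,-0.52,0,0,-0.06]
    - [0.3,0,-0.52,0,0,-0.06]
    - [0.3,0,-0.52,0,0,-0.06]
    - [0.3,0,-0.52,0,0,-0.06]
    - [0.3,0,-0.52,0,0,-0.06]
    - [0.3,0,-0.52,0,0,-0.06]
    - [0.3,0,-0.52,0,0,-0.06]
    - [0.28,0,-0.5,0,0,-0.06]
    - [0.28,0,-0.5,0,0,-0.06]

```text
t: 5.13
ee_pos: [0.5455, 0.1277, 0.1867]
eef_rot: [[0.863, -0.101, 0.496], [-0.087, -0.995, -0.05], [0.498, 0.0, -0.867]]
ft_force: [0.2, -0.1, -0.9]
gripper_width: 0.0701
```

Request:
arm_command:
  deltas:
    - [0,0,0,0,0,0]
    - [0,0,0,0,0,0]
    - [0,0,0,0,0,0]
    - [0,0,0,0,0,0]
    - [0,0,0,0,0,0]
    - [0,0,0,0,0,0]
  jaw: 24

```text
t: 5.63
ee_pos: [0.5448, 0.1296, 0.1898]
eef_rot: [[0.86, -0.101, 0.5], [-0.088, -0.995, -0.05], [0.502, -0.001, -0.865]]
ft_force: [-4.0, 3.9, 1.3]
gripper_width: 0.0245
```

```bash
python3 - <<'E'
from fit import *
s=arm.observe();print({k:np.round(s[k],3) for k in s})
save('wrist','w2.png')
E
```

```text
{'t': np.float64(5.633), 'qpos': array([ 0.663,  0.143, -1.146,  2.121,  0.725,  0.618, -2.652]), 'qd': array([ 0.001, -0.001, -0.002,  0.001,  0.   ,  0.   ,  0.   ]), 'joint_efforts': array([  3.109, -27.34 ,  -1.211, -36.906,   2.545,  -0.612,  -0.036]), 'ee_pos': array([0.545, 0.13 , 0.19 ]), 'eef_rot': array([[ 0.86 , -0.101,  0.5  ],
       [-0.088, -0.995, -0.05 ],
       [ 0.502, -0.001, -0.865]]), 'ft_force': array([-3.965,  3.94 ,  1.254]), 'torque': array([0.988, 1.136, 0.495]), 'gripper_width': np.float64(0.025)}
```

View pics/w2.png

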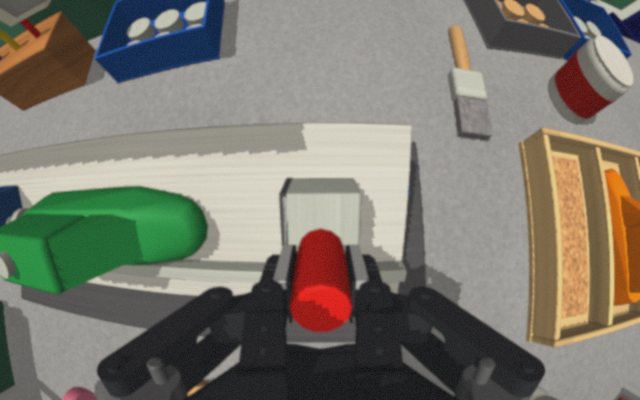

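The jaw handle is gripped at (320,280), but joint 7 sits at its limit in this orientation. I'll release and regrip turned 90° about the tool axis. That is also the orientation needed for the last.

Request:
arm_command:
  deltas:
    - [0,0,0,0,0,0]
    - [0,0,0,0,0,0]
    - [0,0,0,0,0,0]
    - [0,0,0,0,0,0]
    - [-0.26,0.03,0.45,0,0,0]
    - [-0.26,0.03,0.45,0,0,0]
    - [-0.26,0.03,0.45,0,0,0]
    - [-0.26,0.03,0.45,0,0,0]
    - [-0.26,0.03,0.45,0,0,0]
    - [0,0,0,3.46,-0.35,-5.99]
    - [0,0,0,3.46,-0.35,-5.99]
  jaw: 75

```text
t: 6.6
ee_pos: [0.5127, 0.1326, 0.2458]
eef_rot: [[0.81, -0.308, 0.5], [-0.327, -0.944, -0.051], [0.487, -0.122, -0.865]]
ft_force: [0.2, -0.4, 0.0]
gripper_width: 0.0746
```

```bash
python3 - <<'E'
from fit import *
s=arm.observe();print({k:np.round(s[k],3) for k in ['t','qpos','ee_pos','eef_rot']})
E
```

```text
{'t': np.float64(6.6), 'qpos': array([ 0.808, -0.149, -1.186,  2.118,  0.188,  0.622, -2.452]), 'ee_pos': array([0.513, 0.133, 0.246]), 'eef_rot': array([[ 0.81 , -0.308,  0.5  ],
       [-0.327, -0.944, -0.051],
       [ 0.487, -0.122, -0.865]])}
```

Request:
arm_command:
  deltas:
    - [0,0,0,3.46,-0.35,-5.99]
    - [0,0,0,3.46,-0.35,-5.99]
    - [0,0,0,3.46,-0.35,-5.99]
    - [0,0,0,3.46,-0.35,-5.99]
    - [0,0,0,3.46,-0.35,-5.99]
    - [0,0,0,3.46,-0.35,-5.99]
    - [0,0,0,3.46,-0.35,-5.99]
    - [0,0,0,3.46,-0.35,-5.99]
    - [0,0,0,3.46,-0.35,-5.99]
    - [0,0,0,3.46,-0.35,-5.99]
    - [0,0,0,3.46,-0.35,-5.99]
    - [0,0,0,0,0,0]

```text
t: 7.6
ee_pos: [0.5221, 0.0564, 0.2272]
eef_rot: [[-0.009, -0.839, 0.544], [-0.996, 0.053, 0.065], [-0.084, -0.542, -0.836]]
ft_force: [-0.8, -0.3, -0.1]
gripper_width: 0.0755
```

```bash
python3 - <<'E'
from fit import *
s=arm.observe();print({k:np.round(s[k],3) for k in ['t','qpos','ee_pos','eef_rot']})
save('wrist','w3.png')
for l in ['jaw_handle','last_grip','dial']:
    for r in arm.pinpoint('wrist',l)[:1]: print(l,np.round(r['uv'],1),round(r['confidence'],2),end=' ')
g=[.6247,.2641,-.1028]
for j in(0,.0085): print(j,wproj(gp(g,handle(j)),s))
print('grip',wproj(gp(g,mid-u*.0015+n*.068+yy*.0548),s), 'dial',wproj(gp(g,dial),s))
plan(gp(g,handle(.0085))+Rz(g[2])@n*.054,Rlast(g,1)); 
E
```

```text
{'t': np.float64(7.6), 'qpos': array([ 1.328, -0.381, -1.303,  2.206, -0.8  ,  0.564, -2.654]), 'ee_pos': array([0.522, 0.056, 0.227]), 'eef_rot': array([[-0.009, -0.839,  0.544],
       [-0.996,  0.053,  0.065],
       [-0.084, -0.542, -0.836]])}
jaw_handle [333.6 318.6] 0.72 0 [334.2084 308.502 ]
0.0085 [333.4926 316.9935]
grip [324.4673 423.8134] dial [311.8182 457.2696]
t 7.8 total [ 0.888  2.693 -1.647] [-92.7   -1.29 150.99] N 25 per row [ 0.0355  0.1077 -0.0659] [-3.708 -0.052  6.04 ]
```

View pics/w3.png

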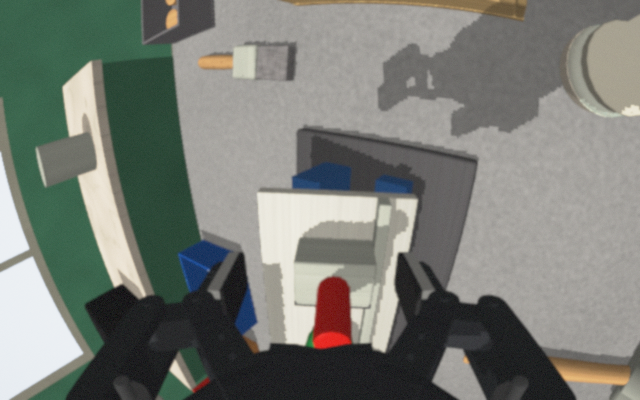

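Joints 2, 3 and 7 are at their limits, so this was the wrong way to turn. I'll raise the tool and turn back the other way (about minus tool z), to tool x = +gauge y, where joint 7 is about 0.

Request:
arm_command:
  deltas:
    - [-0.3,0.1,0.6,0,0,0]
    - [-0.3,0.1,0.6,0,0,0]
    - [-0.3,0.1,0.6,-3.8,-0.46,5.85]
    - [-0.3,0.3,0.6,-3.8,-0.46,5.85]
    - [-0.3,0.3,0.6,-3.8,-0.46,5.85]
    - [0,0.3,0.3,-3.8,-0.46,5.85]
    - [0,0.3,0.3,-3.8,-0.46,5.85]
    - [0,0.3,0,-3.8,-0.46,5.85]
    - [0,0.3,0,-3.8,-0.46,5.85]
    - [0,0.3,0,-3.8,-0.46,5.85]
    - [0,0.3,0,-3.8,-0.46,5.85]
    - [0,0.2,0,-3.8,-0.46,5.85]

```text
t: 8.8
ee_pos: [0.4907, 0.1224, 0.3111]
eef_rot: [[0.802, -0.276, 0.529], [-0.371, -0.925, 0.079], [0.468, -0.26, -0.845]]
ft_force: [0.4, 0.2, 0.2]
gripper_width: 0.0747
```

```bash
python3 - <<'E'
from fit import *
s=arm.observe();print({k:np.round(s[k],3) for k in ['t','qpos','ee_pos','eef_rot']})
g=[.6247,.2641,-.1028]
plan([.46,.13,.35],Rlast(g,1)); 
E
```

```text
{'t': np.float64(8.8), 'qpos': array([ 0.625, -0.338, -0.831,  2.128, -0.306,  0.693, -1.997]), 'ee_pos': array([0.491, 0.122, 0.311]), 'eef_rot': array([[ 0.802, -0.276,  0.529],
       [-0.371, -0.925,  0.079],
       [ 0.468, -0.26 , -0.845]])}
t 8.8 total [-1.229  0.304  1.558] [-59.36   0.02  88.9 ] N 15 per row [-0.0819  0.0203  0.1038] [-3.958  0.002  5.926]
```

Request:
arm_command:
  deltas:
    - [-0.05,0.02,0.08,-3.71,0,5.556]
    - [-0.05,0.02,0.08,-3.71,0,5.556]
    - [-0.05,0.02,0.08,-3.71,0,5.556]
    - [-0.05,0.02,0.08,-3.71,0,5.556]
    - [-0.05,0.02,0.08,-3.71,0,5.556]
    - [-0.05,0.02,0.08,-3.71,0,5.556]
    - [-0.05,0.02,0.08,-3.71,0,5.556]
    - [-0.05,0.02,0.08,-3.71,0,5.556]

```text
t: 9.47
ee_pos: [0.4808, 0.1255, 0.3271]
eef_rot: [[0.739, 0.466, 0.487], [0.523, -0.852, 0.022], [0.425, 0.238, -0.873]]
ft_force: [0.5, 0.8, 0.4]
gripper_width: 0.0747
```

Request:
arm_command:
  deltas:
    - [-0.05,0.02,0.08,-3.71,0,5.556]
    - [-0.05,0.02,0.08,-3.71,0,5.556]
    - [-0.05,0.02,0.08,-3.71,0,5.556]
    - [-0.05,0.02,0.08,-3.71,0,5.556]
    - [-0.05,0.02,0.08,-3.71,0,5.556]
    - [-0.05,0.02,0.08,-3.71,0,5.556]
    - [-0.05,0.02,0.08,-3.71,0,5.556]
    - [-0.05,0.02,0.08,-3.71,0,5.556]
    - [0,0,0,0,0,0]

```text
t: 10.22
ee_pos: [0.4707, 0.13, 0.3434]
eef_rot: [[0.104, 0.86, 0.5], [0.995, -0.09, -0.051], [0.001, 0.502, -0.865]]
ft_force: [-0.6, -0.5, 0.2]
gripper_width: 0.0748
```

```bash
python3 - <<'E'
from fit import *
s=arm.observe();print({k:np.round(s[k],3) for k in ['t','qpos','ee_pos','eef_rot']})
save('wrist','w4.png')
for l in ['jaw_handle','last_grip','dial']:
    for r in arm.pinpoint('wrist',l)[:1]: print(l,np.round(r['uv'],1),round(r['confidence'],2),end=' ')
g=[.6247,.2641,-.1028]
for j in(0,.0085): print(j,wproj(gp(g,handle(j)),s))
print('grip',wproj(gp(g,mid-u*.0015+n*.068+yy*.0548),s), 'dial',wproj(gp(g,dial),s))
plan(gp(g,handle(.0085))+Rz(g[2])@n*.054,Rlast(g,1)); 
E
```

```text
{'t': np.float64(10.217), 'qpos': array([ 0.242, -0.305, -0.625,  2.068,  0.091,  0.858, -0.551]), 'ee_pos': array([0.471, 0.13 , 0.343]), 'eef_rot': array([[ 0.104,  0.86 ,  0.5  ],
       [ 0.995, -0.09 , -0.051],
       [ 0.001,  0.502, -0.865]])}
jaw_handle [310. 181.] 0.76 dial [282.4  51.2] 0.7 0 [305.5789 188.5221]
0.0085 [305.4507 180.1479]
grip [303.4358 -16.3546] dial [ 317.05   -115.5186]
t 10.4167 total [ 2.982 -0.053 -6.196] [-0.37  0.09  0.61] N 7 per row [ 0.426  -0.0076 -0.8852] [-0.053  0.013  0.088]
```

View pics/w4.png

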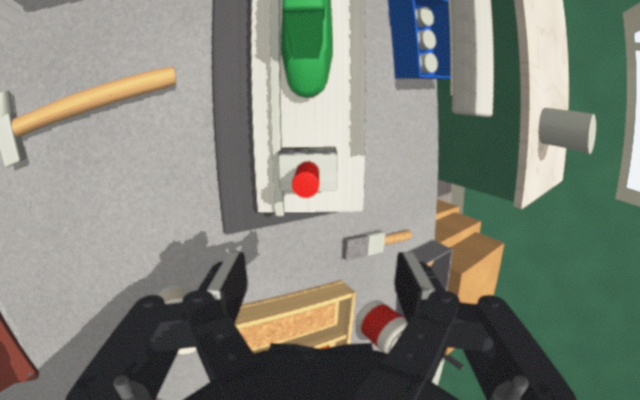

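The view shows the handle at (307,180), matching the prediction, with all joints well inside their ranges. Now I descend and grip across the slope.

Request:
arm_command:
  deltas:
    - [0.3,0,-0.62,-0.04,0,0.06]
    - [0.3,0,-0.62,-0.04,0,0.06]
    - [0.3,0,-0.62,-0.04,0,0.06]
    - [0.3,0,-0.62,-0.04,0,0.06]
    - [0.3,0,-0.62,-0.04,0,0.06]
    - [0.3,0,-0.62,-0.04,0,0.06]
    - [0.3,0,-0.62,-0.04,0,0.06]
    - [0.3,0,-0.62,-0.04,0,0.06]
    - [0.3,0,-0.62,-0.04,0,0.06]
    - [0.28,0,-0.62,0,0,0.06]

```text
t: 11.25
ee_pos: [0.5457, 0.1283, 0.1866]
eef_rot: [[0.104, 0.861, 0.499], [0.995, -0.09, -0.051], [0.001, 0.501, -0.865]]
ft_force: [1.3, -0.7, -0.1]
gripper_width: 0.0751
```

Request:
arm_command:
  deltas:
    - [0,0,0,0,0,0]
    - [0,0,0,0,0,0]
    - [0,0,0,0,0,0]
    - [0,0,0,0,0,0]
    - [0,0,0,0,0,0]
    - [0,0,0,0,0,0]
  jaw: 22

```text
t: 11.75
ee_pos: [0.5448, 0.1288, 0.1885]
eef_rot: [[0.101, 0.86, 0.5], [0.995, -0.087, -0.052], [-0.002, 0.502, -0.865]]
ft_force: [-7.4, -0.6, 5.0]
gripper_width: 0.025
```

```bash
python3 - <<'E'
from fit import *
s=arm.observe();print({k:np.round(s[k],3) for k in ['t','qpos','ee_pos','eef_rot','ft_force','gripper_width']})
save('wrist','w5.png')
for l in ['jaw_handle','last_grip','dial']:
    for r in arm.pinpoint('wrist',l)[:1]: print(l,np.round(r['uv'],1),round(r['confidence'],2),end=' ')
g=np.array([.6247,.2641,-.1028])
t=s['ee_pos']+.054*np.array(s['eef_rot'])[:,2]; print('grasp in gauge',Rz(g[2]).T@(t-np.r_[g[:2],0]), handle(0))
print('dial',wproj(gp(g,dial),s),'toe', wproj(gp(g,mid+n*.01+yy*(.0248-.09)),s))
E
```

```text
{'t': np.float64(11.75), 'qpos': array([ 0.305,  0.08 , -0.767,  2.133,  0.619,  0.577, -1.011]), 'ee_pos': array([0.545, 0.129, 0.189]), 'eef_rot': array([[ 0.101,  0.86 ,  0.5  ],
       [ 0.995, -0.087, -0.052],
       [-0.002,  0.502, -0.865]]), 'ft_force': array([-7.39 , -0.64 ,  5.019]), 'gripper_width': np.float64(0.025)}
jaw_handle [321.2 277. ] 0.94 grasp in gauge [-0.0384 -0.1428  0.1418] [-0.038  -0.1525  0.1408]
dial [ 337.8376 -233.429 ] toe [319.1994 104.2939]
```

View pics/w5.png

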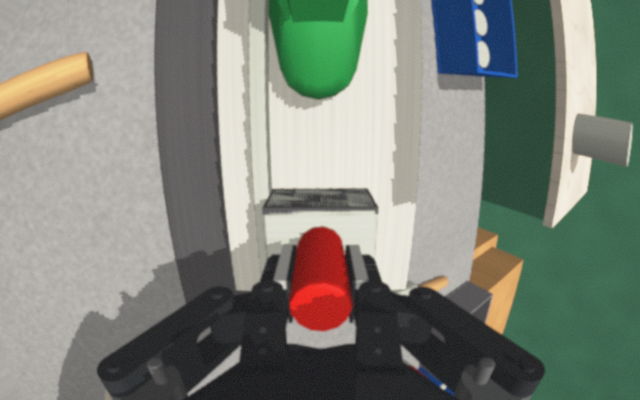

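Request:
arm_command:
  deltas:
    - [0.025,0.24,0,0,0,0]
    - [0.025,0.24,0,0,0,0]
    - [0.025,0.24,0,0,0,0]
    - [0.025,0.24,0,0,0,0]
    - [0.025,0.24,0,0,0,0]
    - [0.025,0.24,0,0,0,0]
    - [0.025,0.24,0,0,0,0]
    - [0.025,0.24,0,0,0,0]
    - [0.022,0.2,0,0,0,0]
    - [0,0,0,0,0,0]

```text
t: 12.78
ee_pos: [0.5501, 0.1826, 0.1885]
eef_rot: [[0.101, 0.861, 0.499], [0.995, -0.086, -0.052], [-0.002, 0.502, -0.865]]
ft_force: [-10.1, 0.2, 7.2]
gripper_width: 0.0243
```

```bash
cat >> fit.py <<'E'
def needle(cam,g,k=[0]):
    """unwarp the dial face to a gauge-aligned square (image up = +gauge y? rows: -x down), return dark direction"""
    im=arm.snapshot(cam); S=200;R=.048
    src=np.float32([proj(cam,gp(g,dial+np.array([a*R,b*R,0]))) for a,b in [(-1,1),(-1,-1),(1,-1),(1,1)]])
    c=np.mean(src,0)
    dst=np.float32([[0,S],[S,S],[S,0],[0,0]]) # up=+x, left=+y
    M=cv2.getPerspectiveTransform(src,dst); w=cv2.warpPerspective(im,M,(S,S),flags=cv2.INTER_CUBIC); return im,w
E
python3 - <<'E'
from fit import *
s=arm.observe();print(s['t'],s['ee_pos'],s['ft_force'])
g=np.array([.6247,.2641,-.1028])
ws=[]
for c in('top','side'):
    im,w=needle(c,g); 
    # refined: white disc centroid
    p=proj(c,gp(g,dial)).round().astype(int);y,x=p[1],p[0]
    cr=im[y-28:y+28,x-28:x+28]; ws+=[cv2.resize(cr,(360,360),interpolation=cv2.INTER_CUBIC)]; print(c,p)
cv2.imwrite('pics/d1.png',np.hstack(ws)[:,:,::-1])
E
```

```text
12.7833 [0.5501 0.1826 0.1885] [-10.0768   0.2091   7.174 ]
top [172 177]
side [225 322]
```

View pics/d1.png

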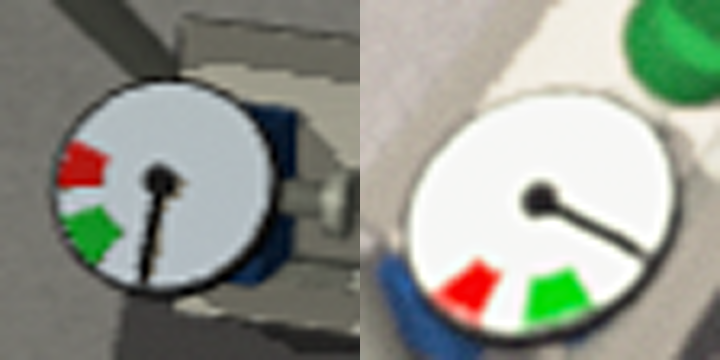

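```bash
cat > nd.py <<'E'
from fit import *
g=np.array([.6247,.2641,-.1028])
def read():
    out={}
    for c,hub in(('top',(168.7,177.1)),('side',(225,325.1))):
        im=cv2.cvtColor(arm.snapshot(c),cv2.COLOR_RGB2GRAY).astype(np.float32)
        h=atz(c,hub,.14); th=np.arange(-.4,2.0,.01); rr=np.linspace(.014,.036,12)
        P=np.array([[proj(c,h+r*(Rz(g[2])@np.array([-np.cos(t),np.sin(t),0]))) for r in rr] for t in th],np.float32)
        v=cv2.remap(im,P[:,:,0],P[:,:,1],cv2.INTER_LINEAR).mean(1); w=np.clip(v.min()+25-v,0,None); i=v.argmin(); m=abs(th-th[i])<.25
        out[c]=(round(float((th*w)[m].sum()/w[m].sum()),3),round(float(v.min())),round(float(np.median(v))))
    s=arm.observe();print(out,s['t'],'y',s['ee_pos'],s['ft_force'].round(1) if hasattr(s['ft_force'],'round') else s['ft_force'])
read()
E
python3 nd.py
```

```text
{'top': (-0.003, 25, 145), 'side': (-0.002, 88, 223)} 12.9833 y [0.55   0.1826 0.1885] [-8.4  1.5  6.1]
```

Request:
arm_command:
  deltas:
    - [0.01,0.09,0,0,0,0]
    - [0.01,0.09,0,0,0,0]
    - [0.01,0.09,0,0,0,0]
    - [0.01,0.09,0,0,0,0]
    - [0,0,0,0,0,0]

```text
t: 13.4
ee_pos: [0.5508, 0.1898, 0.1885]
eef_rot: [[0.103, 0.861, 0.499], [0.995, -0.087, -0.055], [-0.004, 0.502, -0.865]]
ft_force: [-17.2, -6.2, 14.6]
gripper_width: 0.0246
```

```bash
python3 nd.py
```

```text
{'top': (-0.004, 25, 145), 'side': (-0.002, 87, 223)} 13.5 y [0.5508 0.1897 0.1885] [-16.5  -5.5  14.3]
```

```bash
python3 - <<'E'
from fit import *
s=arm.observe();print(s['qpos'],s['joint_efforts'],s['torque'])
a=arm.snapshot('side');b=arm.snapshot('top')
cv2.imwrite('pics/c2.png',np.hstack([cv2.resize(a[120:370,150:400],(400,400),interpolation=3),cv2.resize(b[90:240,150:300],(400,400),interpolation=3)])[:,:,::-1])
E
```

```text
[ 0.1849  0.1589 -0.791   2.0674  0.7455  0.6716 -1.2071] [ -0.2097 -33.7464  -3.1444 -38.7503   2.7663  -4.1653   0.0164] [-0.9168  2.2197 -0.7191]
```

View pics/c2.png

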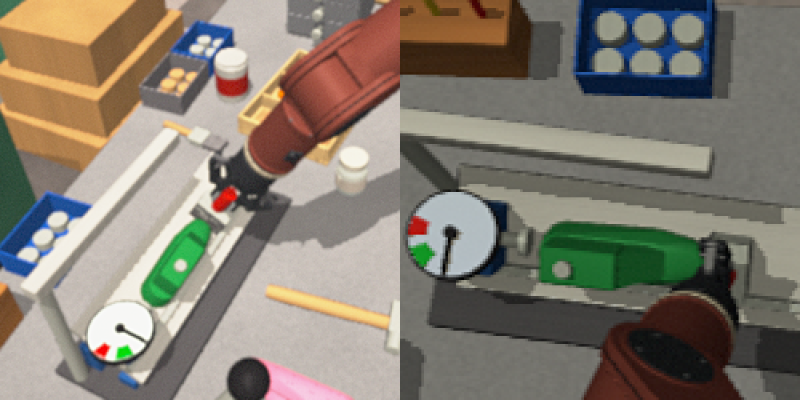

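Nothing touches the bar or the last wrongly. The jaw face has come up to the toe and the needle is still at 0. I'll continue in small steps and relieve the normal load slightly.

Request:
arm_command:
  deltas:
    - [-0.02,0.06,0.04,0,0,0]
    - [-0.01,0.06,0.03,0,0,0]
    - [0.005,0.06,0,0,0,0]
    - [0,0,0,0,0,0]

```text
t: 13.93
ee_pos: [0.5509, 0.1914, 0.1887]
eef_rot: [[0.106, 0.861, 0.497], [0.994, -0.089, -0.058], [-0.005, 0.5, -0.866]]
ft_force: [2.7, -8.2, -5.5]
gripper_width: 0.0245
```

```bash
python3 nd.py
```

```text
{'top': (-0.004, 25, 145), 'side': (-0.002, 87, 223)} 14.0333 y [0.5509 0.1914 0.1887] [ 1.5 -9.7 -6.3]
```

Request:
arm_command:
  deltas:
    - [0.015,0.06,-0.01,0,0,0]
    - [0.01,0.06,0,0,0,0]
    - [0.005,0.06,0,0,0,0]
    - [0,0,0,0,0,0]
    - [0,0,0,0,0,0]

```text
t: 14.45
ee_pos: [0.5514, 0.1964, 0.1887]
eef_rot: [[0.106, 0.861, 0.497], [0.994, -0.089, -0.057], [-0.005, 0.5, -0.866]]
ft_force: [-3.2, -9.3, -1.0]
gripper_width: 0.0248
```

```bash
python3 nd.py; python3 - <<'E'
from fit import *
for c in('wrist',):
    arm.snapshot(c)
    for l in ('jaw_handle',): print([(np.round(r['uv'],1),r['confidence']) for r in arm.pinpoint(c,l)[:2]])
E
```

```text
{'top': (-0.003, 25, 145), 'side': (-0.002, 88, 223)} 14.55 y [0.5514 0.1963 0.1887] [-2.3 -8.4 -1.5]
[(array([318.6, 279.1]), 0.68)]
```

Request:
arm_command:
  deltas:
    - [0.005,0.05,0,0,0,0]
    - [0.005,0.05,0,0,0,0]
    - [0,0,0,0,0,0]

```text
t: 14.9
ee_pos: [0.5516, 0.1988, 0.1887]
eef_rot: [[0.106, 0.861, 0.497], [0.994, -0.089, -0.058], [-0.005, 0.5, -0.866]]
ft_force: [-3.6, -9.2, -0.7]
gripper_width: 0.0248
```

```bash
python3 nd.py
```

```text
{'top': (-0.003, 25, 145), 'side': (-0.001, 87, 223)} 15.0 y [0.5516 0.1987 0.1887] [-3.1 -8.9 -1. ]
```

Request:
arm_command:
  deltas:
    - [0.005,0.05,0,0,0,0]
    - [0.005,0.05,0,0,0,0]
    - [0,0,0,0,0,0]

```text
t: 15.25
ee_pos: [0.5519, 0.201, 0.1887]
eef_rot: [[0.106, 0.861, 0.497], [0.994, -0.089, -0.058], [-0.006, 0.5, -0.866]]
ft_force: [-4.4, -10.0, 0.2]
gripper_width: 0.025
```

```bash
python3 nd.py
```

```text
{'top': (0.066, 17, 145), 'side': (0.079, 87, 224)} 15.35 y [0.5519 0.2011 0.1887] [-4.2 -9.8  0.1]
```

Request:
arm_command:
  deltas:
    - [0.005,0.05,0,0,0,0]
    - [0.005,0.05,0,0,0,0]
    - [0.005,0.05,0,0,0,0]
    - [0.005,0.05,0,0,0,0]
    - [0,0,0,0,0,0]

```text
t: 15.77
ee_pos: [0.5523, 0.2058, 0.1887]
eef_rot: [[0.107, 0.861, 0.497], [0.994, -0.089, -0.059], [-0.006, 0.5, -0.866]]
ft_force: [-6.1, -10.9, 2.9]
gripper_width: 0.0243
```

```bash
python3 nd.py
```

```text
{'top': (0.638, 23, 150), 'side': (0.675, 87, 235)} 15.8667 y [0.5523 0.2058 0.1887] [ -4.8 -11.3   1.8]
```

On the green (about 0.65). A touch further towards mid-green, then hold for over a second.

Request:
arm_command:
  deltas:
    - [0.004,0.045,0,0,0,0]
    - [0,0,0,0,0,0]
    - [0,0,0,0,0,0]
    - [0,0,0,0,0,0]
    - [0,0,0,0,0,0]
    - [0,0,0,0,0,0]
    - [0,0,0,0,0,0]
    - [0,0,0,0,0,0]
    - [0,0,0,0,0,0]
    - [0,0,0,0,0,0]
    - [0,0,0,0,0,0]
    - [0,0,0,0,0,0]

```text
t: 16.87
ee_pos: [0.5524, 0.2067, 0.1887]
eef_rot: [[0.107, 0.861, 0.497], [0.994, -0.089, -0.059], [-0.007, 0.5, -0.866]]
ft_force: [-5.6, -11.6, 3.2]
gripper_width: 0.0251
```

```bash
python3 nd.py
```

```text
{'top': (0.758, 21, 151), 'side': (0.785, 82, 237)} 16.9667 y [0.5524 0.2067 0.1887] [ -6.1 -11.6   1.8]
```

Request:
arm_command:
  deltas:
    - [0,0,0,0,0,0]
    - [0,0,0,0,0,0]
    - [0,0,0,0,0,0]
    - [0,0,0,0,0,0]
    - [0,0,0,0,0,0]
    - [0,0,0,0,0,0]
    - [0,0,0,0,0,0]

```text
t: 17.55
ee_pos: [0.5524, 0.2067, 0.1887]
eef_rot: [[0.107, 0.861, 0.497], [0.994, -0.089, -0.059], [-0.007, 0.5, -0.866]]
ft_force: [-5.0, -12.2, 2.6]
gripper_width: 0.0245
```

```bash
python3 nd.py
```

```text
{'top': (0.758, 21, 151), 'side': (0.783, 82, 237)} 17.65 y [0.5524 0.2067 0.1887] [ -6.5 -12.1   2.4]
```

Held at about 0.77 rad for more than 1.5 s. Now the jaw goes back.

Request:
arm_command:
  deltas:
    - [-0.012,-0.12,0,0,0,0]
    - [-0.028,-0.28,0,0,0,0]
    - [-0.03,-0.28,0,0,0,0]
    - [-0.03,-0.28,0,0,0,0]
    - [-0.03,-0.28,0,0,0,0]
    - [-0.03,-0.28,0,0,0,0]
    - [-0.03,-0.28,0,0,0,0]
    - [-0.03,-0.28,0,0,0,0]
    - [-0.03,-0.28,0,0,0,0]
    - [-0.03,-0.28,0,0,0,0]
    - [-0.03,-0.28,0,0,0,0]
    - [-0.02,-0.18,0,0,0,0]

```text
t: 18.65
ee_pos: [0.545, 0.1324, 0.1887]
eef_rot: [[0.101, 0.861, 0.499], [0.995, -0.088, -0.051], [0.0, 0.502, -0.865]]
ft_force: [21.2, 2.3, -23.9]
gripper_width: 0.0251
```

Request:
arm_command:
  deltas:
    - [-0.005,-0.06,0,0,0,0]
    - [-0.005,-0.06,0,0,0,0]
    - [0,0,0,0,0,0]
    - [0,0,0,0,0,0]

```text
t: 18.98
ee_pos: [0.5448, 0.1295, 0.1887]
eef_rot: [[0.102, 0.861, 0.499], [0.995, -0.088, -0.051], [-0.0, 0.501, -0.865]]
ft_force: [19.3, 0.9, -21.9]
gripper_width: 0.0246
```

```bash
python3 nd.py
```

```text
{'top': (0.755, 24, 149), 'side': (0.782, 83, 237)} 19.0833 y [0.5448 0.1295 0.1887] [ 18.    0.3 -21.3]
```

Request:
arm_command:
  deltas:
    - [-0.01,-0.08,0,0,0,0]
    - [0,0,0,0,0,0]
    - [0,0,0,0,0,0]

```text
t: 19.33
ee_pos: [0.5446, 0.1276, 0.1887]
eef_rot: [[0.102, 0.861, 0.499], [0.995, -0.088, -0.051], [0.0, 0.502, -0.865]]
ft_force: [19.0, 0.5, -22.0]
gripper_width: 0.0246
```

Request:
arm_command:
  deltas:
    - [0,0,0,0,0,0]
    - [0,0,0,0,0,0]
    - [0,0,0,0,0,0]
    - [0,0,0,0,0,0]
    - [-0.3,0.03,0.5,0,0,0]
    - [-0.3,0.03,0.5,0,0,0]
    - [-0.3,0.03,0.5,0,0,0]
    - [-0.3,0.03,0.5,0,0,0]
    - [-0.3,0.03,0.5,0,0,0]
    - [-0.3,0.03,0.5,0,0,0]
  jaw: 80

```text
t: 20.17
ee_pos: [0.4987, 0.133, 0.2649]
eef_rot: [[0.101, 0.861, 0.499], [0.995, -0.086, -0.051], [-0.001, 0.502, -0.865]]
ft_force: [-0.4, 0.9, -0.3]
gripper_width: 0.08
```

```bash
python3 nd.py; python3 - <<'E'
from fit import *
g=np.array([.6247,.2641,-.1028])
s=arm.observe(); arm.snapshot('wrist')
for l in ('jaw_handle','last_grip'): print(l,[(np.round(r['uv'],1),r['confidence']) for r in arm.pinpoint('wrist',l)[:2]])
for j in (0,.005,.01):print(wproj(gp(g,handle(j)),s))
print(wproj(gp(g,mid-u*.0015+n*.068+yy*.0714),s))
print(s['qpos'],s['ee_pos'])
plan(gp(g,mid-u*.0015+n*.195+yy*.0114),Rlast(g,1),s)
E
```

```text
{'top': (0.755, 23, 149), 'side': (0.781, 82, 236)} 20.2667 y [0.4994 0.1335 0.2664] [ 0.6 -0.3 -0.4]
jaw_handle [(array([321.3, 215.6]), 0.85)]
last_grip []
[319.4671 225.0104]
[319.4718 218.7312]
[319.4769 212.3548]
[317.9375 -64.9823]
[ 0.3227 -0.1605 -0.7515  2.1292  0.2504  0.6871 -0.7062] [0.4994 0.1335 0.2664]
t 20.2667 total [ 1.129  6.082 -0.932] [ 0.09  0.32 -0.14] N 7 per row [ 0.1613  0.8689 -0.1331] [ 0.013  0.046 -0.02 ]
```

Request:
arm_command:
  deltas:
    - [0.08,0.6,0,0,0,0]
    - [0.08,0.6,0,0,0,0]
    - [0.08,0.6,0,0,0,0]
    - [0.08,0.6,0,0,0,0]
    - [0.06,0.6,0,0,0,0]
    - [0.06,0.6,0,0,0,0]
    - [0.06,0.6,0,0,0,0]
    - [0.06,0.6,0,0,0,0]
    - [0.06,0.6,0,0,0,0]
    - [0.06,0.6,0,0,0,0]
    - [0,0,0,0,0,0]
    - [0,0,0,0,0,0]

```text
t: 21.42
ee_pos: [0.516, 0.2832, 0.2626]
eef_rot: [[0.099, 0.862, 0.497], [0.995, -0.086, -0.05], [-0.001, 0.499, -0.867]]
ft_force: [-0.3, -0.6, 0.1]
gripper_width: 0.0799
```

```bash
python3 - <<'E'
from fit import *
g=np.array([.6247,.2641,-.1028])
s=arm.observe(); im=save('wrist','w6.png')
for l in ('last_grip','last','anvil_face','dial'): print(l,[(np.round(r['uv'],1),r['confidence']) for r in arm.pinpoint('wrist',l)[:2]])
q=lambda x,y,z: wproj(gp(g,mid-u*.0015+n*z+yy*(.0414-x)+u*y),s).round(1)
print('grip',q(-.03,0,.068),'stub top',q(-.03,0,.096),'toe',q(.09,0,.012),'block corners',[q(a,b,.088) for a in(-.072,.008) for b in(-.02,.02)])
print(s['qpos'],s['ee_pos'],s['eef_rot'])
E
```

```text
last_grip [(array([ 1.9, 48.5]), 0.83), (array([319.3, 118.3]), 0.62)]
last [(array([ 24.4, 110.8]), 0.82), (array([323.1, 146.8]), 0.68)]
anvil_face [(array([318.6,  45.4]), 0.74), (array([ 65.8, 254.5]), 0.63)]
dial []
grip [320.2 124.9] stub top [320.2 127.4] toe [320.  246.6] block corners [array([288.5,  61.9]), array([352.2,  62. ]), array([289.9, 184.3]), array([350.2, 184.5])]
[ 0.1671  0.1312 -0.9801  1.9384  0.6729  0.8939 -1.2596] [0.516  0.2832 0.2626] [[ 0.0995  0.8623  0.4965]
 [ 0.995  -0.0858 -0.0503]
 [-0.0008  0.4991 -0.8666]]
```

View pics/w6.png

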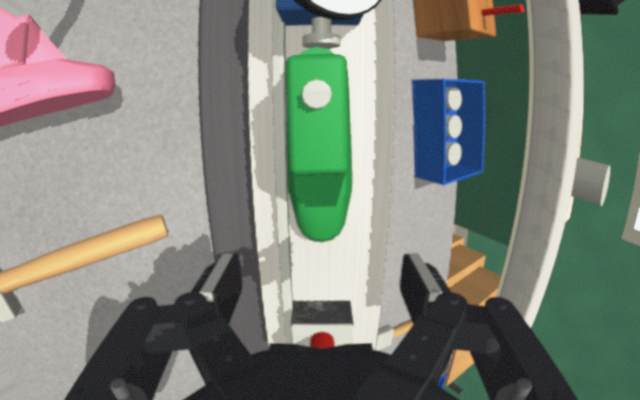

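The last sits centred at block columns 287–351, rows 54–173, which is about 6.5 mm further towards +y than predicted. I'm correcting for that.

```bash
python3 - <<'E'
from fit import *
g=np.array([.6247,.2641,-.1028])
s=arm.observe(); q=Rz(g[2]).T@(s['ee_pos']-np.r_[g[:2],0])-mid; print('n',q@n,'u',q@u,'y',q[1])
plan(gp(g,mid-u*.002+n*.190+yy*.078),Rlast(g,1),s)
plan(gp(g,mid-u*.002+n*.122+yy*.078),Rlast(g,1),s)
E
```

```text
n 0.21819011877874325 u -0.0005113371880629547 y 0.00629046119034701
t 21.6667 total [ 0.804  2.801 -1.007] [ 0.11  0.08 -0.01] N 3 per row [ 0.268   0.9336 -0.3355] [ 0.036  0.025 -0.005]
t 21.6667 total [ 2.157  2.661 -3.362] [ 0.11  0.08 -0.01] N 4 per row [ 0.5392  0.6653 -0.8405] [ 0.027  0.019 -0.004]
```

Request:
arm_command:
  deltas:
    - [0.16,0.56,-0.2,0.02,0,0]
    - [0.16,0.56,-0.2,0.02,0,0]
    - [0.16,0.56,-0.2,0.02,0,0]
    - [0.16,0.56,-0.2,0.02,0,0]
    - [0.16,0.56,-0.2,0.02,0,0]
    - [0.15,-0.01,-0.26,0,0,0]
    - [0.15,-0.01,-0.26,0,0,0]
    - [0,0,0,0,0,0]
  jaw: 85

```text
t: 22.33
ee_pos: [0.5442, 0.3502, 0.2241]
eef_rot: [[0.103, 0.862, 0.497], [0.995, -0.088, -0.053], [-0.001, 0.5, -0.866]]
ft_force: [0.1, -0.9, -0.0]
gripper_width: 0.0852
```

```bash
python3 - <<'E'
from fit import *
g=np.array([.6247,.2641,-.1028])
s=arm.observe(); print(s['qpos'])
plan(gp(g,mid-u*.002+n*.122+yy*.078),Rlast(g,1),s)
E
```

```text
[-0.0277  0.3508 -0.9309  1.8352  0.9012  0.9809 -1.4753]
t 22.3333 total [ 1.042 -0.081 -1.778] [ 0.08 -0.02  0.02] N 2 per row [ 0.5211 -0.0407 -0.8888] [ 0.041 -0.011  0.008]
```

Request:
arm_command:
  deltas:
    - [0.21,-0.016,-0.355,0,0,0]
    - [0.21,-0.016,-0.355,0,0,0]
    - [0.21,-0.016,-0.355,0,0,0]
    - [0.21,-0.016,-0.355,0,0,0]
    - [0.2,-0.016,-0.35,0,0,0]
    - [0,0,0,0,0,0]
    - [0,0,0,0,0,0]

```text
t: 22.92
ee_pos: [0.5697, 0.3499, 0.1807]
eef_rot: [[0.101, 0.862, 0.497], [0.995, -0.088, -0.051], [-0.0, 0.5, -0.866]]
ft_force: [-0.7, 0.4, 0.7]
gripper_width: 0.0848
```

Request:
arm_command:
  deltas:
    - [0,0,0,0,0,0]
    - [0,0,0,0,0,0]
    - [0,0,0,0,0,0]
    - [0,0,0,0,0,0]
    - [0,0,0,0,0,0]
    - [0,0,0,0,0,0]
  jaw: 34

```text
t: 23.42
ee_pos: [0.569, 0.3506, 0.1819]
eef_rot: [[0.1, 0.861, 0.499], [0.995, -0.087, -0.05], [0.001, 0.501, -0.865]]
ft_force: [-5.7, -1.5, 3.8]
gripper_width: 0.0396
```

```bash
python3 - <<'E'
from fit import *
g=np.array([.6247,.2641,-.1028])
s=arm.observe(); print(s['qpos'],s['ft_force'],s['gripper_width'])
q=Rz(g[2]).T@(s['ee_pos']-np.r_[g[:2],0])-mid; print('n',q@n,'u',q@u,'y',q[1])
arm.snapshot('wrist')
print([(np.round(r['uv'],1),r['confidence']) for r in arm.pinpoint('wrist','last_grip')[:3]], wproj(s['ee_pos']+.054*np.array(s['eef_rot'])[:,2],s))
E
```

```text
[-0.0619  0.4363 -0.8789  1.8313  0.997   0.9397 -1.5306] [-5.7338 -1.5348  3.768 ] 0.039593206004353586
n 0.12477448811948293 u -0.002219956467199316 y 0.08033153851057516
[] [319.477  278.5056]
```

Gripped (39.6 mm). Ease off the anvil and lift square to the bed.

Request:
arm_command:
  deltas:
    - [-0.03,-0.1,0.03,0,0,0]
    - [-0.04,-0.15,0.05,0,0,0]
    - [-0.15,-0.15,0.22,0,0,0]
    - [-0.28,-0.1,0.48,0,0,0]
    - [-0.3,0.03,0.52,0,0,0]
    - [-0.3,0.03,0.52,0,0,0]
    - [-0.3,0.03,0.52,0,0,0]
    - [-0.3,0.03,0.52,0,0,0]
    - [-0.3,0.03,0.52,0,0,0]
    - [-0.2,0.03,0.4,0,0,0]
    - [0,0,0,0,0,0]

```text
t: 24.43
ee_pos: [0.514, 0.3432, 0.2787]
eef_rot: [[0.1, 0.86, 0.501], [0.995, -0.087, -0.048], [0.002, 0.504, -0.864]]
ft_force: [1.1, 0.3, -3.6]
gripper_width: 0.04
```

```bash
python3 nd.py; python3 - <<'E'
from fit import *
s=arm.observe(); print(s['qpos'],s['ft_force'],s['gripper_width'],s['ee_pos'])
print('crate tri',tri([ray('top',(419.2,217.5)),ray('side',(342.4,188.7))]))
cr=np.array([.5502,-.2527,0])
for sx,sy in((1,1),(1,-1),(-1,-1),(-1,1)): print(proj('side',cr+Rz(-.112)@np.array([sx*.113,sy*.152,.05])).round(),end=' ')
r=arm.trace('side','pad')[:1]+arm.trace('top','pad')[:2]
print([(np.round(k['uv'],1),round(k['confidence'],2),int(k['region'].sum())) for k in r])
pc=cr+Rz(-.112)@np.array([0,.0987,.011]); print(pc,proj('side',pc),proj('top',pc))
x=Rz(-.112)@np.array([-1.,0,0]); z=np.array([0,0,-1.]);R=np.c_[x,np.cross(z,x),z]
Tc=pc+np.array([0,0,.003+.1248])+.032*x; print('TCP place',Tc)
plan(Tc+[0,0,.15],R,s)
E
```

```text
{'top': (-0.003, 25, 147), 'side': (-0.002, 88, 223)} 24.5333 y [0.5149 0.3418 0.2763] [-0.4 -0.1 -3.5]
[ 0.0451  0.2268 -0.9959  1.8412  0.7665  1.012  -1.3815] [-0.3695 -0.1461 -3.5291] 0.03923387703918401 [0.5149 0.3418 0.2763]
crate tri (array([ 0.5587, -0.247 ,  0.0008]), [np.float64(0.0026511502043120925), np.float64(0.0026511502043122547)])
[299. 193.] [335. 150.] [387. 165.] [357. 213.] [(array([390.3, 211. ]), 0.76, 1660)]
[ 0.5612 -0.1546  0.011 ] [333.482  201.5937] [388.7519 215.7509]
TCP place [ 0.5294 -0.151   0.1388]
t 24.5333 total [  0.583 -19.713   0.5  ] [-20.95  25.94  87.17] N 20 per row [ 0.0291 -0.9857  0.025 ] [-1.048  1.297  4.358]
```

```bash
python3 - <<'E'
from fit import *
arm.snapshot('top')
cr=np.array([.5502,-.2527,0])
for lab,z in(('pad',.011),('crate',.05)):
    k=arm.trace('top',lab)[0]; m=k['region'].astype(np.uint8); c=max(cv2.findContours(m,0,2)[0],key=cv2.contourArea)[:,0]
    P=np.array([Rz(-.112).T@(atz('top',p,z)-cr) for p in c]); print(lab,'crate-frame min/max',P.min(0)[:2],P.max(0)[:2])
    W=np.array([atz('top',p,z)[:2] for p in c],np.float32); print(cv2.minAreaRect(W*1000))
E
```

```text
pad crate-frame min/max [-0.0877  0.0593] [0.1064 0.1426]
((570.8628540039062, -154.38018798828125), (79.49430847167969, 193.9627227783203), 81.55487060546875)
crate crate-frame min/max [-0.1201 -0.1533] [0.1226 0.1609]
((552.271728515625, -249.3456573486328), (309.860107421875, 239.9654083251953), 82.1618423461914)
```

Request:
arm_command:
  deltas:
    - [0,-0.3,0.7,0,0,0]
    - [0,-0.6,0.7,0,0,0]
    - [0,-0.8,0.7,0,0,0]
    - [0,-0.9,0.6,0,0,0]
    - [0,-0.9,0.4,0,0,0]
    - [0,-0.9,0.3,0,0,0]
    - [0,-0.9,0,0,0,0]
    - [0,-0.9,0,0,0,0]
    - [0,-0.9,0,0,0,0]
    - [0,-0.9,0,0,0,0]
    - [0,-0.9,0,0,0,0]
    - [0,-0.9,0,0,0,0]

```text
t: 25.78
ee_pos: [0.5143, 0.0959, 0.3606]
eef_rot: [[0.101, 0.861, 0.498], [0.995, -0.087, -0.051], [-0.0, 0.5, -0.866]]
ft_force: [0.9, 0.0, -3.7]
gripper_width: 0.0393
```

```bash
cat > pl.py <<'E'
from fit import *
import sys
s=arm.observe(); print(s['qpos'],s['ft_force'],s['gripper_width'])
yaw=-.125; pc=np.array([.568,-.1545,.011])
x=Rz(yaw)@np.array([-1.,0,0]); z=np.array([0,0,-1.]);R=np.c_[x,np.cross(z,x),z]
Tc=pc+np.array([0,0,.003+.1248])+.032*x; print('TCP place',Tc)
plan(Tc+[0,0,float(sys.argv[1])],R,s)
E
python3 pl.py .16
```

```text
[ 0.3671 -0.2362 -0.6433  1.9873  0.0726  0.8586 -0.4328] [ 0.8746  0.0061 -3.7437] 0.03934545706105841
TCP place [ 0.5362 -0.1505  0.1388]
t 25.7833 total [ 0.877 -9.857 -2.473] [-20.65  25.96  86.42] N 13 per row [ 0.0675 -0.7582 -0.1902] [-1.588  1.997  6.648]
```

Request:
arm_command:
  deltas:
    - [0.055,-0.616,-0.1,-1.29,1.62,5.4]
    - [0.055,-0.616,-0.1,-1.29,1.62,5.4]
    - [0.055,-0.616,-0.1,-1.29,1.62,5.4]
    - [0.055,-0.616,-0.1,-1.29,1.62,5.4]
    - [0.055,-0.616,-0.1,-1.29,1.62,5.4]
    - [0.055,-0.616,-0.1,-1.29,1.62,5.4]
    - [0.055,-0.616,-0.1,-1.29,1.62,5.4]
    - [0.055,-0.616,-0.1,-1.29,1.62,5.4]

```text
t: 26.45
ee_pos: [0.5255, -0.0271, 0.3403]
eef_rot: [[-0.623, 0.736, 0.264], [0.775, 0.627, 0.081], [-0.106, 0.256, -0.961]]
ft_force: [0.2, -0.1, -5.1]
gripper_width: 0.0394
```

Request:
arm_command:
  deltas:
    - [0.055,-0.616,-0.1,-1.29,1.62,5.4]
    - [0.055,-0.616,-0.1,-1.29,1.62,5.4]
    - [0.055,-0.616,-0.1,-1.29,1.62,5.4]
    - [0.055,-0.616,-0.1,-1.29,1.62,5.4]
    - [0.055,-0.616,-0.1,-1.29,1.62,5.4]
    - [0.055,-0.616,-0.1,-1.29,1.62,5.4]
    - [0.055,-0.616,-0.1,-1.29,1.62,5.4]
    - [0.055,-0.616,-0.1,-1.29,1.62,5.4]
    - [0,0,0,0,0,0]
    - [0,0,0,0,0,0]

```text
t: 27.28
ee_pos: [0.5368, -0.1497, 0.32]
eef_rot: [[-0.992, 0.127, -0.002], [0.127, 0.992, 0.002], [0.002, 0.002, -1.0]]
ft_force: [-0.8, 1.2, -3.2]
gripper_width: 0.0393
```

```bash
python3 pl.py .1; python3 - <<'E'
from fit import *
s=arm.observe(); save('wrist','w7.png')
for l in('pad','crate','last','last_grip'):
    for k in arm.pinpoint('wrist',l)[:2]: print(l,np.round(k['uv'],1),round(k['confidence'],2),'z=.011 ->',atz('wrist',k['uv'],.011,s),'z.07',atz('wrist',k['uv'],s['ee_pos'][2]-.125,s))
k=arm.trace('wrist','pad')
if k:
    m=k[0]['region'].astype(np.uint8); c=max(cv2.findContours(m,0,2)[0],key=cv2.contourArea)[:,0]
    W=np.array([atz('wrist',p,.011,s)[:2] for p in c],np.float32)*1000; print(k[0]['confidence'],cv2.minAreaRect(W),W.min(0),W.max(0))
cv2.imwrite('pics/w7c.png',np.vstack([cv2.imread('pics/w7.png')]))
E
```

```text
[ 0.377   0.1496 -0.2051  1.6603  0.0296  1.3369  1.6101] [-0.8169  1.1649 -3.1915] 0.039305091821267554
TCP place [ 0.5362 -0.1505  0.1388]
t 27.2833 total [-0.022 -0.031 -3.249] [-0.11 -0.1   0.16] N 4 per row [-0.0055 -0.0078 -0.8122] [-0.027 -0.024  0.041]
crate [178.3 190.1] 0.35 z=.011 -> [ 0.5382 -0.3454  0.011 ] z.07 [ 0.5009 -0.2461  0.195 ]
last [625.5  47.5] 0.82 z=.011 -> [0.3615 0.4266 0.011 ] z.07 [0.4101 0.1505 0.195 ]
last [323.4 264.1] 0.71 z=.011 -> [ 0.6701 -0.1632  0.011 ] z.07 [ 0.5686 -0.1525  0.195 ]
last_grip [637.9  42. ] 0.76 z=.011 -> [0.3427 0.4805 0.011 ] z.07 [0.4004 0.1783 0.195 ]
0.6 ((493.7467956542969, -144.6258087158203), (75.20753479003906, 34.61962890625), 78.5955581665039) [ 474.3971 -183.5161] [ 517.8458 -107.3426]
```

The held last's origin reads (0.569, −0.153) against the pad at (0.571, −0.154). They agree, so I descend.

Request:
arm_command:
  deltas:
    - [0,0,-0.5,0,0,0]
    - [0,0,-0.65,0,0,0]
    - [0,0,-0.65,0,0,0]
    - [0,0,-0.65,0,0,0]
    - [0,0,-0.65,0,0,0]
    - [0,0,-0.65,0,0,0]
    - [0,0,-0.65,0,0,0.16]
    - [0,0,-0.6,0,0,0]
    - [0,0,-0.5,0,0,0]
    - [0.03,0,-0.4,0,0,0]
    - [0.03,-0.03,-0.35,-0.1,-0.1,0]
    - [0,0,0,0,0,0]

```text
t: 28.58
ee_pos: [0.5375, -0.1499, 0.163]
eef_rot: [[-0.992, 0.123, -0.0], [0.123, 0.992, 0.0], [0.0, 0.0, -1.0]]
ft_force: [-1.1, 0.7, -4.0]
gripper_width: 0.0397
```

Request:
arm_command:
  deltas:
    - [0,0,-0.15,0,0,0]
    - [0,0,-0.15,0,0,0]
    - [0,0,-0.1,0,0,0]
    - [0,0,0,0,0,0]

```text
t: 28.92
ee_pos: [0.5382, -0.15, 0.1547]
eef_rot: [[-0.992, 0.123, 0.002], [0.123, 0.992, -0.0], [-0.002, -0.0, -1.0]]
ft_force: [-0.7, 0.6, -4.0]
gripper_width: 0.04
```

Request:
arm_command:
  deltas:
    - [0,0,-0.12,0,0,0]
    - [0,0,-0.12,0,0,0]
    - [0,0,-0.12,0,0,0]
    - [0,0,-0.08,0,0,0]
    - [0,0,0,0,0,0]

```text
t: 29.33
ee_pos: [0.5379, -0.1499, 0.1433]
eef_rot: [[-0.992, 0.123, 0.001], [0.123, 0.992, -0.0], [-0.001, 0.0, -1.0]]
ft_force: [-0.2, -0.2, -4.0]
gripper_width: 0.0393
```

Request:
arm_command:
  deltas:
    - [0,0,-0.06,0,0,0]
    - [0,0,-0.06,0,0,0]
    - [0,0,0,0,0,0]

```text
t: 29.58
ee_pos: [0.5381, -0.15, 0.1406]
eef_rot: [[-0.992, 0.123, 0.001], [0.123, 0.992, -0.0], [-0.001, -0.0, -1.0]]
ft_force: [0.1, 0.4, -2.5]
gripper_width: 0.0396
```

Force is beginning to change (−4.0 → −2.5). A little further.

Request:
arm_command:
  deltas:
    - [0,0,-0.05,0,0,0]
    - [0,0,0,0,0,0]
    - [0,0,0,0,0,0]

```text
t: 29.83
ee_pos: [0.5382, -0.15, 0.1396]
eef_rot: [[-0.992, 0.123, 0.002], [0.123, 0.992, -0.0], [-0.002, -0.0, -1.0]]
ft_force: [-0.2, -0.8, -4.4]
gripper_width: 0.0396
```

Request:
arm_command:
  deltas:
    - [0,0,-0.04,0,0,0]
    - [0,0,0,0,0,0]
    - [0,0,0,0,0,0]

```text
t: 30.08
ee_pos: [0.5382, -0.15, 0.1386]
eef_rot: [[-0.992, 0.123, 0.002], [0.123, 0.992, -0.0], [-0.002, -0.0, -1.0]]
ft_force: [0.4, 0.5, -3.4]
gripper_width: 0.0397
```

Request:
arm_command:
  deltas:
    - [0,0,-0.05,0,0,0]
    - [0,0,-0.04,0,0,0]
    - [0,0,0,0,0,0]

```text
t: 30.33
ee_pos: [0.5381, -0.15, 0.1361]
eef_rot: [[-0.992, 0.123, 0.001], [0.123, 0.992, -0.0], [-0.001, -0.0, -1.0]]
ft_force: [0.1, -0.5, -4.9]
gripper_width: 0.0399
```

Request:
arm_command:
  deltas:
    - [0,0,-0.05,0,0,0]
    - [0,0,0,0,0,0]
    - [0,0,0,0,0,0]

```text
t: 30.58
ee_pos: [0.5383, -0.15, 0.1352]
eef_rot: [[-0.992, 0.123, 0.002], [0.123, 0.992, -0.0], [-0.002, -0.0, -1.0]]
ft_force: [-0.0, -0.4, -2.2]
gripper_width: 0.0396
```

Request:
arm_command:
  deltas:
    - [0,0,-0.05,0,0,0]
    - [0,0,0,0,0,0]
    - [0,0,0,0,0,0]

```text
t: 30.83
ee_pos: [0.5382, -0.1501, 0.1349]
eef_rot: [[-0.992, 0.123, 0.002], [0.123, 0.992, -0.001], [-0.002, -0.0, -1.0]]
ft_force: [-6.5, 1.1, 9.3]
gripper_width: 0.0398
```

Request:
arm_command:
  deltas:
    - [0,0,-0.05,0,0,0]
    - [0,0,0,0,0,0]
    - [0,0,0,0,0,0]

```text
t: 31.08
ee_pos: [0.5384, -0.1506, 0.1344]
eef_rot: [[-0.992, 0.123, 0.002], [0.123, 0.992, -0.001], [-0.003, -0.001, -1.0]]
ft_force: [-7.9, -0.3, 15.2]
gripper_width: 0.0393
```

Contact with the pad. Relax a touch, open, and rise.

Request:
arm_command:
  deltas:
    - [0,0,0.03,0,0,0]
    - [0,0,0,0,0,0]

```text
t: 31.25
ee_pos: [0.5384, -0.1505, 0.1344]
eef_rot: [[-0.992, 0.123, 0.002], [0.123, 0.992, -0.001], [-0.003, -0.001, -1.0]]
ft_force: [-4.7, -1.5, 8.8]
gripper_width: 0.0394
```

Request:
arm_command:
  deltas:
    - [0,0,0,0,0,0]
    - [0,0,0,0,0,0]
    - [0,0,0,0,0,0]
    - [0,0,0,0,0,0]
    - [0,0,0.3,0,0,0]
    - [0,0,0.5,0,0,0]
    - [0,0,0.6,0,0,0]
    - [0,0,0.7,0,0,0]
    - [0,0,0.7,0,0,0]
    - [0,0,0.7,0,0,0]
    - [0,0,0.7,0,0,0]
    - [0,0,0.7,0,0,0]
  jaw: 66

```text
t: 32.25
ee_pos: [0.5383, -0.1499, 0.2582]
eef_rot: [[-0.992, 0.123, 0.003], [0.123, 0.992, -0.001], [-0.003, -0.0, -1.0]]
ft_force: [-0.3, 0.2, 0.0]
gripper_width: 0.0663
```

Request:
arm_command:
  deltas:
    - [-0.6,-0.6,0.5,0,0,0]
    - [-0.6,-0.6,0.5,0,0,0]
    - [-0.4,-0.8,0.3,0,0,0]
    - [0,-0.8,0,0,0,0]
    - [0,-0.8,0,0,0,0]
    - [0,-0.8,0,0,0,0]
    - [0,-0.8,0,0,0,0]
    - [0,-0.5,0,0,0,0]
    - [0,0,0,0,0,0]
    - [0,0,0,0,0,0]

```text
t: 33.08
ee_pos: [0.4982, -0.2924, 0.2888]
eef_rot: [[-0.992, 0.124, 0.002], [0.124, 0.992, 0.0], [-0.002, 0.0, -1.0]]
ft_force: [0.2, 0.2, -1.0]
gripper_width: 0.0659
```

```bash
python3 nd.py; python3 - <<'E'
from fit import *
a=arm.snapshot('side')
for l in('last','last_grip','jaw_handle'):print('side',l,[(np.round(k['uv'],1).tolist(),round(k['confidence'],2)) for k in arm.pinpoint('side',l)[:4]])
b=arm.snapshot('top')
for l in('last','last_grip','jaw_handle'):print('top',l,[(np.round(k['uv'],1).tolist(),round(k['confidence'],2)) for k in arm.pinpoint('top',l)[:4]])
L=np.array([.5694,-.1545,.014]);print('pred last',proj('side',L),proj('top',L),'grip',proj('side',L+[-.03,0,.068]))
g=[.6247,.2641,-.1028]
for j in(0,.0075): print(proj('side',gp(g,handle(j))),proj('top',gp(g,handle(j))))
cv2.imwrite('pics/fin.png',np.hstack([cv2.resize(a[100:350,180:430],(400,400),interpolation=3),cv2.resize(b[130:280,250:490],(400,250),interpolation=3) .repeat(1,0) if 0 else cv2.copyMakeBorder(cv2.resize(b[130:280,260:500],(400,250),interpolation=3),75,75,0,0,0)])[:,:,::-1])
E
```

```text
{'top': (-0.003, 25, 144), 'side': (-0.002, 83, 220)} 33.1833 y [ 0.4986 -0.2911  0.2887] [ 0.2 -0.6 -0.5]
side last [([336.2, 358.3], 0.95), ([332.0, 202.0], 0.62), ([352.1, 176.1], 0.43)]
side last_grip [([337.1, 388.7], 0.96), ([338.7, 189.4], 0.75)]
side jaw_handle [([300.1, 226.8], 0.86)]
top last [([194.3, 275.5], 0.62), ([390.0, 211.6], 0.56)]
top last_grip [([395.4, 217.7], 0.97), ([170.0, 283.5], 0.92)]
top jaw_handle [([295.6, 198.8], 0.68), ([352.7, 267.7], 0.39)]
pred last [331.3731 200.4758] [388.8741 212.8475] grip [339.9946 188.1113]
[301.7337 226.6508] [295.504  199.1813]
[300.5072 228.3346] [292.7704 198.8054]
```

View pics/fin.png

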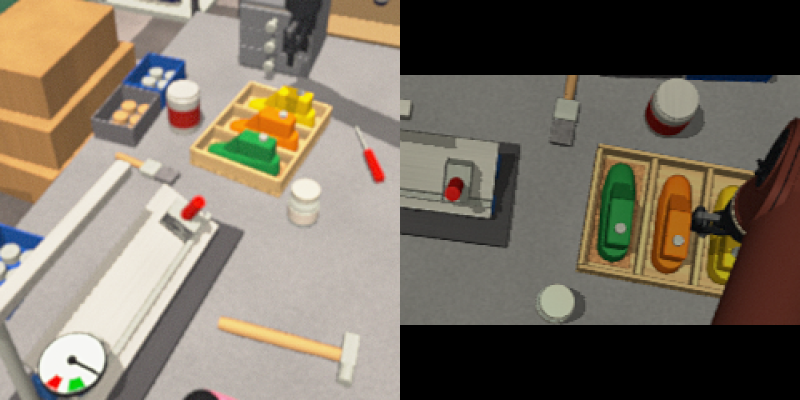

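The green last stands centred on the pad in the free cell (crop (245,150) side, (620,215) top). The jaw is at its open end, the needle is at 0, and the arm is clear of everything.

```bash
python3 -c "
from workcell import arm
print(arm.finish_job())"
```

```text
the job is handed in; nothing more can be done
None
```

The job is done and handed in at about 33 s of the 70 s.

- **Gauge:** I slid the jaw by its handle until the needle read about 0.77 rad, on the green. It stayed there for over 1.5 s and no reading came near the red.
- **Jaw:** It is back at its open end. The three position estimates disagreed by a few millimetres, with readings from about 0 to 7.5 mm, all inside the 15 mm limit. I did not feel the stop.
- **Last:** It stands sole down in the free cell, lengthwise. The last camera reading put it within about 5 mm of the pad centre.
- **Last checks:** The needle was at 0, the gripper was clear of everything, and the other lasts and the bench things I could see had not visibly moved.

**What went wrong or disagreed:**
- **Joint limits:** My first grip and a wrong-way turn left joints 2, 3 and 7 at their range limits (for example −2.654 against −2.65). I turned back and regripped in a better orientation. I can't tell whether that tiny overshoot counts as passing the range.
- **Needle after the jaw opened:** It stayed near 0.77 until I lifted the last off the anvil, then dropped to 0.
- **Pad position:** My first estimate from the crate rim was about 10 mm off the pad outline. I corrected it with the wrist camera before placing.

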